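# Tip a loose bottle cap into the pedal-operated cap collector

## Robot

A 7-joint arm with a two-finger parallel gripper is mounted at the origin on a cart in front of the work surface, level with it; the furniture and walls round the work are solid. World frame = base frame: x ahead of the robot, y to its left, z up, the work surface at z = 0. Lengths are in m, angles in rad, forces in N, time in s.
With the tool pointing down it reaches from about 0.425 to 0.875 m from the base axis. Payload 4.7 kg.
Tool frame: the origin (TCP) lies midway between the tips of the shut fingers; the grasp point (between the pads) lies 19 mm behind it (ctrl.grip_point_offset is the distance from the TCP to the grasp point, in m); z points along the fingers, y is the line along which they close (so a half turn about z gives the same grasp; the last joint's range is limited). The gripper opens to 87 mm and grips with 3 to 60 N. Pads are 19 mm wide; open, the fingers measure 117 mm over their backs; the gripper's body (75 mm by 190 mm) begins 51 mm behind the grasp point.
Start: joints at [1.343, 0.321, -0.07, 1.45, 0.023, 1.371, -0.057], TCP at [0.156, -0.631, 0.195] pointing down, gripper open.
Joint ranges: [-2.86, 2.86], [-0.3, 2.09], [-1.38, 1.24], [0.06, 2.45], [-1.56, 4.7], [0.09, 2.05], [-2.69, 2.69]. Speed limits (rad/s): [2.57, 2.57, 3.14, 3.14, 3.14, 3.14, 3.14].

## Interface

Orientations are given as a rotation vector (axis times angle).
In Python, from bench import ctrl gives the robot as it stands.
- The arm moves only by the tool move_arm, never from a script. Its argument "increments" is text: rows parted by semicolons, each of 7 numbers parted by spaces: the shift along the world's x, y, z in mm, then the turn, a rotation vector about the world's x, y, z in degrees, then the closure in counts, from 0 (fully open) to 255 (shut). A call has exactly 8 rows; each row shifts and turns the commanded pose from where the row before left it; what a row does not reach is not made up. A row lasts 1/12 s, in which the tool goes at most 41.7 mm and 7.16 degrees, less where a joint would pass 70% of its speed; a pose out of reach is approached as far as the arm can. A call with a gripper value outside its range is refused whole. The fingers move at their own pace and stop on an object; "grip_force" is the grip in N (left out, the last holds). Time passes only in rows, so rows that do not move let the fingers close, or fill a call up. It gives the time, the measured TCP pose, the force, the opening and the grip force at its end, in the units of the state.
- ctrl.get_state(): the state, without advancing time (a new reading comes with each control period).
- ctrl.get_image(name): name is "scene" or "side" or "wrist"; returns a dict with "frame" (480x640x3 uint8, red, green, blue), "depth" (480x640 float32, m along the optical axis (not along the pixel's ray), 0 where there is no reading), "fx", "fy", "cx", "cy" (pixels), "position" and "orientation" of the camera in the world. Camera axes: x right, y down, z forward; pixel columns grow to the right and rows downward; lengths in m; the calibration is good to about 2 mm. A picture is of the moment at which its call begins.
- ctrl.close_job(): hands the job in; it is judged then, once.
Trained networks look in a picture, given as the dict that the camera call returned (one of the last four; its "shot" number tells which), for a name from the list of things; names that differ only in an ending like _2 or _b are one class to them, and where a whole thing is asked for, a point or a joint stands for the part that bears it (a point fixed in the world has none). Each returns a list of dicts, best first, with "score" (0 to 1); they miss things now and then, are a little off and sometimes report something else, mostly with a low value. They report only what shows in the picture. A call takes as long as a camera call. They do not tell look-alikes from the thing itself.
- ctrl.find_in(target, picture): "centre" ([x, y, z] in m, in world coordinates, good to about 4 mm: the middle of the surface that is visible of it).
- ctrl.silhouettes(target, picture): "region" (480x640 bool, what is visible of it).
The state is a dict: "time": time; "joint_positions": joint angles; "qd": joint speeds; "joint_torque": joint torques, N m; "position": TCP position; "tool_rot": TCP orientation; "ft_force": force on the tool from outside, world axes, zero at the start; "torque": the same for the moment, N m; "grip_width": opening from 0.0 (shut) to 1.0 (fully open); "grip_force": force on a finger pad.
Only numpy, scipy, OpenCV 4.12 (cv2) and the standard library are available. Lean on these libraries where they do the work, as an engineer would, in place of code of your own. Each camera call takes 0.05 s, during which the arm holds its last target. There are 200 camera calls.

## Task

Put the smaller of the two loose bottle caps away in the cap collector: lay it on the collector's steel tray and let go, then press the collector's pedal all the way down to its stop and keep it there until the cap has slid off the tray into the hooded box. Ease the pedal slowly back up, keeping it under the gripper so that it does not snap back, and leave everything else on the worktop where it is.

Things in the scene. Friction and masses are not known exactly. Their poses are not given: they have to be found in the camera images.
- collector: White sheet-metal cap collector fixed to the worktop, 345 mm long with its pedal, 136 mm wide, 141 mm high. Origin: on the worktop at mid width, below the tray hinge. Own axes: +z up; +x to its rear (hooded collecting box, x = 0 to 0.13); -x to its front (tray, x = -0.109 to 0, on a housing 75 mm high; pedal out to x = -0.22). A rack over the back starts 0.61 m ahead, 0.42 m up.
- box_floor (a point): Centre of the collecting box's inner floor, 6 mm above the worktop. Inside 122 mm (front to rear) by 126 mm, walls 137 mm high at sides and rear, 80 mm towards the tray, under a clear plastic hood that leaves a 43 mm throat open next to the tray's rear edge. Axes as the collector's.
- tray_centre (a point): Centre of the upper face of the steel tip tray, 84 mm above the worktop while level. Tray 105 mm (front to rear) by 112 mm inside, 5 mm lips at front and sides, open at its rear edge, where it is hinged. Pressing the pedal raises its front edge, 3 rad per rad of pedal (to 0.96 rad, edge 175 mm up); a cap slides off to the rear before the stop. Axes as the collector's.
- pedal_plate (a point): The pedal's foot plate, 56 (front to rear) x 70 mm, black ribbed rubber, in front of the collector. Origin: centre of its upper face, 63 mm above the worktop at rest, 100 mm ahead of the pedal's hinge, which is 40 mm up. -x points away from the collector, 0.16 rad upward at rest; +z out of its face. Pressed straight down here it sinks 32 mm to its stop.
- pedal (a joint): Angle of the pedal: 0 = at rest (up), grows as it is pressed, 0.32 rad = fully down on its stop. A spring pushes it up: about 5 N at the foot plate at rest, about 10 N at the stop; let go, it snaps back up.
- cap_small_centre (a point): Centre (half-way up) of the smaller bottle cap: black, round, solid, 57 mm across, 24 mm high, about 30 g, lying flat on the worktop. z up.
- cap_large_centre (a point): Centre (half-way up) of the larger bottle cap: grey, round, 69 mm across, 24 mm high, lying flat on the worktop. It stays where it is. The two caps may lie in each other's place.
- tape: White tape roll, 52 mm across, 15 mm high, lying flat behind the caps; origin at the centre of its underside. Stays where it is.
- valve: Brass ball valve with a red lever, 32 x 115 x 49 mm, at the right rear; origin at its underside, near the middle of its length. Stays where it is.
- spoon: Steel teaspoon, 132 x 26 x 9 mm, behind the middle of the worktop; origin at its centre, underside. Stays where it is.
- tin: Green and grey tea tin, 74 mm across, 92 mm high, at the left; origin at the centre of its underside. Stays where it is.
- strainer: Steel mesh tea strainer, 82 mm across the rim, 61 mm high, at the left rear; origin at the centre of its underside. Stays where it is.
- mug: White mug, 80 mm across, 95 mm high, behind the collector; origin at its underside. Stays where it is.
Things that resemble listed ones, but are neither listed nor needed, are in the scene too. What is shaped like the part that bears cap_small_centre but turquoise is not meant.

How it is judged:
By the outcome, as a careful person would: the job done as asked, in the order asked, and still so for the second after the job is handed in, with the robot touching nothing.
It also fails if it takes over 58 s, if anything falls off the work surface, if the arm or the gripper's body presses on something with over 40 N, if the wrist force passes 120 N, or if a joint passes its speed limit or range.

## Working session

There is one attempt and no reset: what is moved stays moved. The work goes in short steps, Python scripts to look and compute and a tool call to move; the robot and the scene stay as the last step left them, time stands still between calls to the robot, and variables do not carry over. Pictures are saved under pics/ and viewed, at most 10 in all, crops included, and the job is handed in when it is done.

Besides the shell and the picture viewer there is one more tool, called after "Request:" as name(argument=value, ...) on one line, values as JSON. move_arm: Moves the arm, as the interface text tells. Its arguments: {"type":"object","properties":{"increments":{"type":"string"},"grip_force":{"type":"number"}},"required":["increments"]}

```bash
mkdir -p pics; ls; cat > h.py <<'E'
from bench import ctrl
import numpy as np, cv2
from scipy.spatial.transform import Rotation as R
def rot(o):
    o=np.array(o,float)
    return o if o.shape==(3,3) else (R.from_rotvec(o).as_matrix() if o.size==3 else R.from_quat(o).as_matrix())
def cloud(p):
    v,u=np.mgrid[0:480,0:640]; d=p['depth']
    c=np.stack([(u-p['cx'])/p['fx']*d,(v-p['cy'])/p['fy']*d,d],-1)
    return c@rot(p['orientation']).T+np.array(p['position'])
def save(p,n,box=None,s=1):
    f=p['frame'][...,::-1]
    if box: f=f[box[1]:box[3],box[0]:box[2]]
    cv2.imwrite('pics/'+n,cv2.resize(f,None,fx=s,fy=s))
E
python3 - <<'E'
from h import *
p=ctrl.get_image('scene'); save(p,'s1.png'); print(p['position'],p['orientation'])
for n in ['cap_small_centre','cap_large_centre','pedal_plate','tray_centre','collector','tape']:
    for r in ctrl.find_in(n,p)[:5]:
        c=np.array(r['centre']); q=rot(p['orientation']).T@(c-p['position']); print(n,round(r['score'],2),c.round(3),(q[:2]/q[2]*p['fx']+[p['cx'],p['cy']]).round())
s=ctrl.get_state(); print(s['position'],s['tool_rot'],s['time'],s['ft_force'])
E
```

```text
pics
[-0.09566828  0.37453017  1.00270662] [-1.33910487  2.30746253 -0.82026976]
cap_small_centre 0.82 [ 0.473 -0.46   0.022] [483. 216.]
cap_small_centre 0.79 [ 0.526 -0.092  0.02 ] [364. 255.]
cap_small_centre 0.77 [ 0.474 -0.366  0.023] [457. 228.]
cap_large_centre 0.72 [ 0.441 -0.216  0.024] [421. 257.]
pedal_plate 0.68 [0.723 0.262 0.058] [211. 248.]
tray_centre 0.71 [0.509 0.143 0.086] [287. 281.]
tray_centre 0.27 [0.721 0.262 0.057] [211. 248.]
collector 0.68 [ 0.478 -0.368  0.023] [457. 227.]
collector 0.61 [0.489 0.213 0.084] [264. 300.]
collector 0.28 [0.508 0.019 0.061] [332. 267.]
tape 0.59 [ 0.604 -0.29   0.017] [407. 211.]
[ 0.15558119 -0.63099523  0.1948336 ] [-3.11829961e+00 -3.78855158e-01  1.37523903e-04] 0.35 [ 0.29806023  0.10202272 -0.3146043 ]
```

View pics/s1.png

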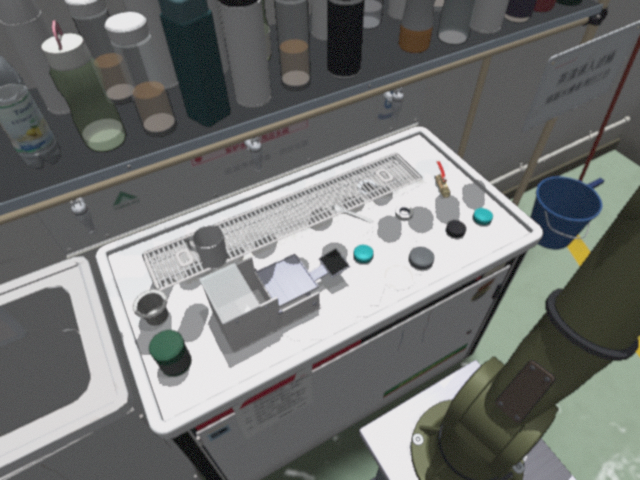

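```bash
python3 - <<'E'
from h import *
p=ctrl.get_image('scene'); save(p,'s2.png',(330,190,530,310),4)
C=cloud(p)
for u,v in [(483,216),(457,228),(364,255),(421,257)]:
    z=C[v-20:v+20,u-22:u+22]; m=(z[...,2]>.018)&(z[...,2]<.035)
    q=z[m]; print((u,v),q.min(0).round(3),q.max(0).round(3),np.median(p['frame'][v-4:v+4,u-4:u+4].reshape(-1,3),0), q.mean(0).round(3))
E
```

```text
(483, 216) [ 0.45  -0.57   0.018] [ 0.516 -0.362  0.03 ] [ 60. 185. 188.] [ 0.478 -0.458  0.023]
(457, 228) [ 0.452 -0.471  0.018] [ 0.509 -0.343  0.031] [60. 59. 62.] [ 0.48  -0.381  0.024]
(364, 255) [ 0.508 -0.121  0.018] [ 0.563 -0.068  0.03 ] [ 70.  197.5 200. ] [ 0.534 -0.093  0.024]
(421, 257) [ 0.412 -0.256  0.018] [ 0.48  -0.187  0.031] [119.5 123.5 127.5] [ 0.444 -0.22   0.024]
```

The scene shows a black cap at (457,228), a grey cap at (421,257) and turquoise look-alikes at (483,216) and (363,254). The collector's pedal is at (335,262), its tray at (288,280) and its box at (240,300). I choose the black cap and will check it in the crop.

View pics/s2.png

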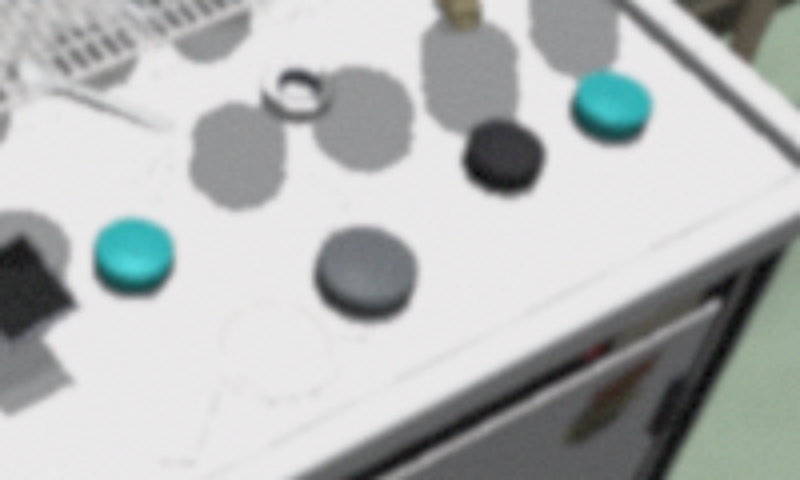

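```bash
python3 - <<'E'
from h import *
p=ctrl.get_image('scene')
C=cloud(p); F=p['frame'].astype(int)
z=C[...,2]
# black cap
m=np.zeros(z.shape,bool); m[212:244,442:472]=1
m&=(z>.018)&(z<.03)&(F.max(2)<95); q=C[m]; print('cap',len(q),((q.min(0)+q.max(0))/2).round(3),np.ptp(q,axis=0).round(3),cv2.minEnclosingCircle(q[:,:2].astype(np.float32)))
# collector footprint by heights
reg=(C[...,0]>.35)&(C[...,0]<.72)&(C[...,1]>-.06)&(C[...,1]<.36)
for lo,hi,n in [(.128,.15,'wallstop'),(.078,.1,'tray'),(.045,.075,'pedal')]:
    m=reg&(z>lo)&(z<hi); 
    if n=='pedal': m&=(F.max(2)<80)&(C[...,1]<.1)
    k,l,st,ce=cv2.connectedComponentsWithStats(m.astype(np.uint8)); i=1+st[1:,4].argmax(); q=C[l==i]
    print(n,len(q),q.mean(0).round(3),cv2.minAreaRect(q[:,:2].astype(np.float32)),st[i])
for r in ctrl.silhouettes('tray_centre',p)[:1]:
    q=C[r['region']&(z>.07)&(z<.1)]; print('traysil',len(q),q.mean(0),cv2.minAreaRect(q[:,:2].astype(np.float32)))
for r in ctrl.silhouettes('pedal_plate',p)[:3]:
    q=C[r['region']&(z>.03)]; print('pedsil',r['score'],len(q),q.mean(0),cv2.minAreaRect(q[:,:2].astype(np.float32)))
E
```

```text
cap 205 [ 0.479 -0.365  0.024] [0.05  0.048 0.011] ((0.47897499799728394, -0.36534661054611206), 0.02651364356279373)
wallstop 2343 [0.505 0.279 0.142] ((0.5108249187469482, 0.2616803050041199), (0.14031514525413513, 0.13084624707698822), 0.9429255127906799) [ 199  256   79   71 2343]
tray 2300 [0.508 0.16  0.087] ((0.5127970576286316, 0.2051958441734314), (0.1437036246061325, 0.23895880579948425), 0.2918279767036438) [ 224  253   95   85 2300]
pedal 372 [0.517 0.009 0.066] ((0.5174890756607056, 0.008579879999160767), (0.04763878509402275, 0.06268563866615295), 88.98211669921875) [321 249  27  26 372]
traysil 1783 [0.51470158 0.14010805 0.08661541] ((0.5149310231208801, 0.1412164717912674), (0.1210499033331871, 0.10881956666707993), 2.5388009548187256)
pedsil 0.85 697 [0.5128277  0.02200409 0.06651941] ((0.2452542781829834, 0.20450550317764282), (0.0992332398891449, 0.7554460763931274), 56.010318756103516)
```

The crop shows the black cap at about (457,228), smaller than the grey one at (421,257), with both turquoise ones apart. Cap measured at (0.479, -0.365), and I'm setting out.

Request:
move_arm(increments="30 25 0 0 0 6.5 0;30 25 0 0 0 6.5 0;30 25 0 0 0 6.5 0;30 25 0 0 0 6.5 0;30 25 0 0 0 6.5 0;30 25 0 0 0 6.5 0;30 25 0 0 0 6.5 0;30 25 0 0 0 6.5 0", grip_force=15)

```text
time: 1.22
position: [0.3969, -0.4298, 0.1955]
tool_rot: [2.631, 1.714, -0.0]
ft_force: [-0.3, -1.3, -0.3]
grip_width: 0.997
grip_force: 0.0
```

Request:
move_arm(increments="20 16 0 0 0 6 0;20 16 0 0 0 6 0;20 16 0 0 0 6 0;20 16 0 0 0 6 0;3 2 -20 0 0 0 0;0 0 -20 0 0 0 0;0 0 -15 0 0 0 0;0 0 0 0 0 0 0")

```text
time: 1.88
position: [0.4767, -0.3637, 0.1366]
tool_rot: [-2.22, -2.215, 0.001]
ft_force: [-0.4, 0.1, -0.3]
grip_width: 0.999
grip_force: 0.0
```

```bash
python3 - <<'E'
from h import *
s=ctrl.get_state(); print(s['time'],s['position'],s['tool_rot'],rot(s['tool_rot']).round(3)[:,1],s['joint_positions'],s['ft_force'])
p=ctrl.get_image('wrist'); save(p,'w1.png')
C=cloud(p);F=p['frame'].astype(int);z=C[...,2]
m=(z>.018)&(z<.032)&(F.max(2)<95)&(np.hypot(C[...,0]-.479,C[...,1]+.365)<.05); q=C[m]
print(len(q),cv2.minEnclosingCircle(q[:,:2].astype(np.float32)),np.percentile(q[:,2],90))
E
```

```text
1.8833 [ 0.47671488 -0.36368002  0.13657692] [-2.21956685e+00 -2.21501237e+00  1.08346277e-03] [ 1.    -0.002 -0.005] [ 0.98701536  0.28636864 -0.45183467  1.64014457  0.12955471  1.25091879
  0.50757441] [-0.41593839  0.06544749 -0.32613903]
3788 ((0.4799921214580536, -0.3709341585636139), 0.027633322402834892) 0.023587109957810676
```

Request:
move_arm(increments="3 -6 -20 0 0 0 0;0 0 -25 0 0 0 0;0 0 -25 0 0 0 0;0 0 -25 0 0 0 0;0 0 -20 0 0 0 0;0 0 -10 0 0 0 0;0 0 -5 0 0 0 0;0 0 0 0 0 0 0")

```text
time: 2.6
position: [0.4817, -0.3714, 0.0102]
tool_rot: [-2.225, -2.218, -0.0]
ft_force: [-0.4, -0.2, -0.2]
grip_width: 0.999
grip_force: 0.0
```

Request:
move_arm(increments="0 0 0 0 0 0 40;0 0 0 0 0 0 80;0 0 0 0 0 0 110;0 0 0 0 0 0 130;0 0 0 0 0 0 130;0 0 0 0 0 0 130;0 0 0 0 0 0 130;0 0 0 0 0 0 130")

```text
time: 3.27
position: [0.4816, -0.3711, 0.0101]
tool_rot: [2.224, 2.219, 0.0]
ft_force: [-0.3, -0.1, -0.2]
grip_width: 0.522
grip_force: 0.0
```

```bash
python3 - <<'E'
from h import *
s=ctrl.get_state(); print(s['position'],s['grip_width'],s['grip_force'])
a=ctrl.get_image('scene');b=ctrl.get_image('side');w=ctrl.get_image('wrist')
f=[a['frame'][170:290,380:540],w['frame'],b['frame']]
o=np.hstack([cv2.resize(x,(h,300)) for x,h in zip(f[:2],(400,400))])
cv2.imwrite('pics/g1.png',o[...,::-1]); 
cv2.imwrite('pics/side1.png',b['frame'][...,::-1])
E
```

```text
[ 0.48163729 -0.37109779  0.01014035] 0.5220854238818067 0.0
```

View pics/g1.png

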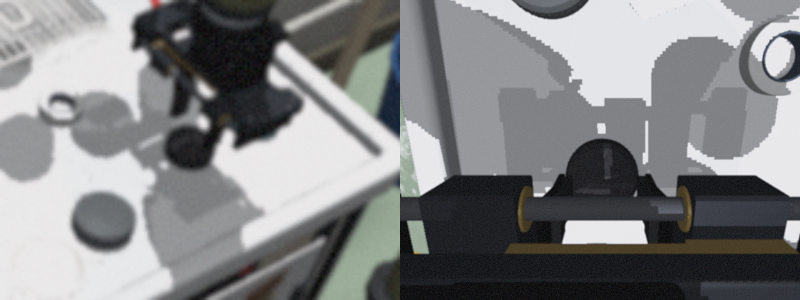

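The fingers closed past the cap; it lies just to their +y side, still flat. Opening, rising, and measuring again.

Request:
move_arm(increments="0 0 0 0 0 0 60;0 0 0 0 0 0 0;0 0 0 0 0 0 0;0 0 0 0 0 0 0;0 0 25 0 0 0 0;0 0 30 0 0 0 0;0 0 30 0 0 0 0;0 0 35 0 0 0 0")

```text
time: 4.08
position: [0.4808, -0.3705, 0.1303]
tool_rot: [-2.222, -2.217, 0.0]
ft_force: [0.3, -0.7, -0.1]
grip_width: 0.971
grip_force: 0.0
```

```bash
python3 - <<'E'
from h import *
s=ctrl.get_state(); print(s['position'],rot(s['tool_rot']).round(3)[:,2],s['grip_width'])
for n in ['wrist','scene','side']:
    p=ctrl.get_image(n)
    if n=='wrist': save(p,'w2.png')
    C=cloud(p);F=p['frame'].astype(int);z=C[...,2]
    m=(z>.016)&(z<.032)&(F.max(2)<95)&(np.hypot(C[...,0]-.479,C[...,1]+.365)<.075); 
    k,l,st,ce=cv2.connectedComponentsWithStats(m.astype(np.uint8))
    if k>1:
        i=1+st[1:,4].argmax();q=C[l==i]; print(n,len(q),st[i],cv2.minEnclosingCircle(q[:,:2].astype(np.float32)),np.percentile(q[:,2],90))
    for r in ctrl.find_in('cap_small_centre',p)[:4]: print('  ',r['score'],np.round(r['centre'],3))
E
```

```text
[ 0.4808059  -0.37046796  0.13028309] [-0.002  0.002 -1.   ] 0.9711916773003408
wrist 4122 [ 290  193   73   72 4122] ((0.47993743419647217, -0.37166115641593933), 0.027928337454795837) 0.023541346607179253
   0.95 [ 0.48  -0.483  0.019]
   0.68 [ 0.479 -0.372  0.018]
scene 217 [446 220  19  16 217] ((0.4790574610233307, -0.364236980676651), 0.02702043578028679) 0.02659528016517314
   0.79 [ 0.479 -0.368  0.026]
   0.58 [ 0.527 -0.088  0.02 ]
   0.17 [ 0.439 -0.214  0.022]
side 141 [351 311  20  12 141] ((0.474526047706604, -0.37658658623695374), 0.027171649038791656) 0.026541149752706716
   0.74 [ 0.524 -0.113  0.015]
   0.52 [ 0.472 -0.383  0.018]
   0.52 [ 0.469 -0.476  0.019]
```

View pics/w2.png

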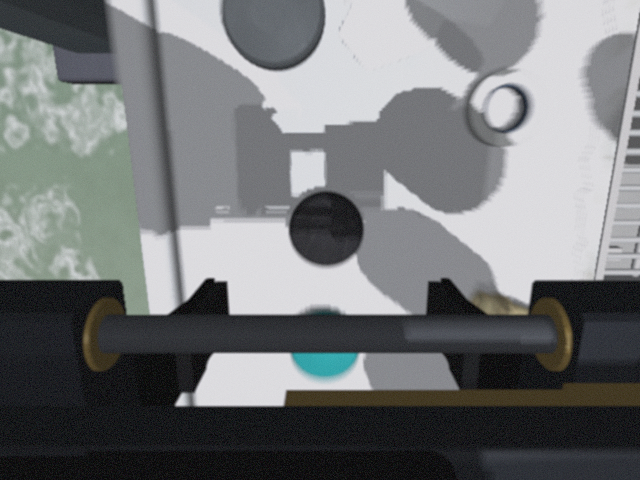

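The cap is unmoved at (0.480,-0.372), centred between the fingers in x (wrist pixel 326,228). The fingers probably had not finished closing, so I go down again, lower, and close fully.

Request:
move_arm(increments="0 0 -20 0 0 0 0;0 0 -25 0 0 0 0;0 0 -25 0 0 0 0;0 0 -25 0 0 0 0;0 0 -20 0 0 0 0;0 0 -10 0 0 0 0;0 0 0 0 0 0 0;0 0 0 0 0 0 0")

```text
time: 5.05
position: [0.4811, -0.3706, 0.0043]
tool_rot: [-2.223, -2.217, -0.0]
ft_force: [0.8, 0.1, -0.1]
grip_width: 0.997
grip_force: 0.0
```

Request:
move_arm(increments="0 0 0 0 0 0 60;0 0 0 0 0 0 90;0 0 0 0 0 0 120;0 0 0 0 0 0 150;0 0 0 0 0 0 150;0 0 0 0 0 0 150;0 0 0 0 0 0 150;0 0 0 0 0 0 150")

```text
time: 5.72
position: [0.4816, -0.3711, 0.0052]
tool_rot: [2.224, 2.218, -0.0]
ft_force: [0.2, 0.2, -0.0]
grip_width: 0.482
grip_force: 0.0
```

```bash
python3 - <<'E'
from h import *
s=ctrl.get_state(); print(s['position'],s['grip_width'],s['grip_force'])
a=ctrl.get_image('side');w=ctrl.get_image('wrist')
f=[a['frame'][210:390,250:490],w['frame']]
o=np.hstack([cv2.resize(x,(400,300)) for x in f])
cv2.imwrite('pics/g2.png',o[...,::-1])
E
```

```text
[ 0.48159195 -0.37114031  0.00515746] 0.48198418576631313 0.0
```

View pics/g2.png

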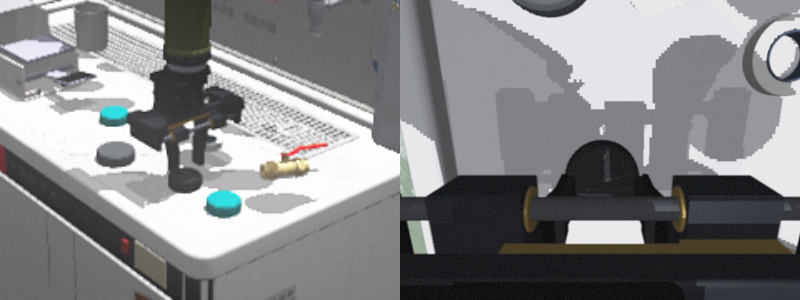

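Request:
move_arm(increments="0 0 0 0 0 0 180;0 0 0 0 0 0 180;0 0 0 0 0 0 180;0 0 0 0 0 0 180;0 0 0 0 0 0 180;0 0 0 0 0 0 180;0 0 0 0 0 0 180;0 0 0 0 0 0 180")

```text
time: 6.48
position: [0.4816, -0.3712, 0.0051]
tool_rot: [2.224, 2.219, 0.0]
ft_force: [0.1, -0.0, 0.2]
grip_width: 0.29
grip_force: 0.0
```

```bash
python3 - <<'E'
from h import *
a=ctrl.get_image('side');w=ctrl.get_image('wrist');b=ctrl.get_image('scene')
f=[a['frame'][285:345,320:400],w['frame'],b['frame'][195:255,420:500]]
cv2.imwrite('pics/g3.png',np.hstack([cv2.resize(x,(266,200) if i!=1 else (266,200),interpolation=cv2.INTER_CUBIC) for i,x in enumerate(f)])[...,::-1])
for p in (w,b,a):
    C=cloud(p);F=p['frame'].astype(int);z=C[...,2]
    m=(z>.0)&(z<.06)&(F.max(2)<95)&(np.hypot(C[...,0]-.479,C[...,1]+.365)<.075)
    for lo in np.arange(.0,.06,.01):
        q=C[m&(z>=lo)&(z<lo+.01)]
        if len(q)>5: print(round(lo,2),len(q),q.min(0).round(3)[:2],q.max(0).round(3)[:2])
    print()
E
```

```text
0.0 318 [ 0.449 -0.385] [ 0.52  -0.343]
0.01 1281 [ 0.452 -0.377] [ 0.507 -0.343]
0.02 5804 [ 0.453 -0.382] [ 0.506 -0.344]
0.03 401 [ 0.46  -0.375] [ 0.504 -0.36 ]
0.04 543 [ 0.46  -0.373] [ 0.504 -0.36 ]
0.05 662 [ 0.46  -0.369] [ 0.504 -0.36 ]

0.0 34 [ 0.453 -0.402] [ 0.515 -0.342]
0.01 60 [ 0.452 -0.387] [ 0.51  -0.339]
0.02 160 [ 0.452 -0.387] [ 0.506 -0.342]
0.03 15 [ 0.461 -0.376] [ 0.505 -0.359]
0.04 38 [ 0.461 -0.381] [ 0.505 -0.357]
0.05 25 [ 0.461 -0.377] [ 0.503 -0.357]

0.0 41 [ 0.45  -0.402] [ 0.489 -0.36 ]
0.01 72 [ 0.451 -0.403] [ 0.505 -0.361]
0.02 127 [ 0.45 -0.4 ] [ 0.503 -0.35 ]
0.03 23 [ 0.461 -0.382] [ 0.505 -0.358]
0.04 42 [ 0.458 -0.385] [ 0.501 -0.36 ]
0.05 46 [ 0.456 -0.384] [ 0.502 -0.357]
```

View pics/g3.png

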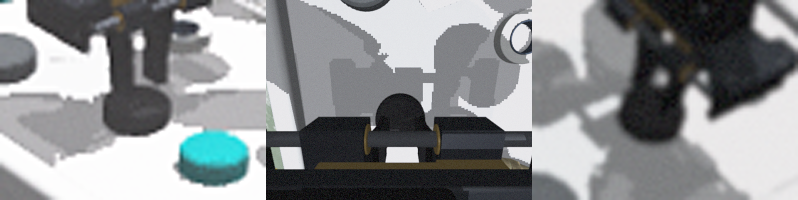

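The fingers span x 0.460–0.504, directly over the cap, with no contact force. Either they are above the cap or they are inside it. I raise to check the fingertip height against the state.

Request:
move_arm(increments="0 0 10 0 0 0 180;0 0 20 0 0 0 180;0 0 25 0 0 0 180;0 0 25 0 0 0 180;0 0 20 0 0 0 180;0 0 0 0 0 0 180;0 0 0 0 0 0 180;0 0 0 0 0 0 180")

```text
time: 7.3
position: [0.4812, -0.3709, 0.1049]
tool_rot: [-2.224, -2.218, 0.0]
ft_force: [0.4, -0.5, -1.0]
grip_width: 0.294
grip_force: 0.0
```

```bash
python3 - <<'E'
from h import *
s=ctrl.get_state(); print(s['position'],s['grip_width'],s['grip_force'])
a=ctrl.get_image('side');w=ctrl.get_image('wrist');b=ctrl.get_image('scene')
f=[a['frame'][255:345,300:420],w['frame'],b['frame'][180:255,420:520]]
cv2.imwrite('pics/g4.png',np.hstack([cv2.resize(x,(266,200),interpolation=cv2.INTER_CUBIC) for i,x in enumerate(f)])[...,::-1])
for p in (w,b,a):
    C=cloud(p);F=p['frame'].astype(int);z=C[...,2]
    m=(z>.0)&(F.max(2)<95)&(np.hypot(C[...,0]-.479,C[...,1]+.365)<.06)
    for lo in np.arange(.0,.16,.01):
        q=C[m&(z>=lo)&(z<lo+.01)]
        if len(q)>5: print(round(lo,2),len(q),q.min(0).round(3)[:2],q.max(0).round(3)[:2])
    print()
E
```

```text
[ 0.4812437  -0.37092074  0.10490516] 0.2943405720097224 0.0
0.0 97 [ 0.454 -0.41 ] [ 0.512 -0.344]
0.01 557 [ 0.452 -0.396] [ 0.507 -0.343]
0.02 4315 [ 0.453 -0.398] [ 0.506 -0.345]
0.13 324 [ 0.46  -0.375] [ 0.503 -0.36 ]
0.14 537 [ 0.46  -0.373] [ 0.503 -0.359]
0.15 664 [ 0.459 -0.367] [ 0.504 -0.359]

0.0 29 [ 0.453 -0.367] [ 0.503 -0.342]
0.01 50 [ 0.454 -0.379] [ 0.502 -0.34 ]
0.02 195 [ 0.452 -0.389] [ 0.506 -0.342]
0.13 14 [ 0.461 -0.381] [ 0.503 -0.358]
0.14 41 [ 0.46  -0.378] [ 0.504 -0.356]
0.15 38 [ 0.459 -0.382] [ 0.502 -0.358]

0.0 43 [ 0.45  -0.402] [ 0.495 -0.36 ]
0.01 70 [ 0.448 -0.404] [ 0.496 -0.349]
0.02 121 [ 0.452 -0.402] [ 0.498 -0.348]
0.13 18 [ 0.46  -0.383] [ 0.502 -0.357]
0.14 45 [ 0.457 -0.384] [ 0.501 -0.357]
0.15 45 [ 0.457 -0.384] [ 0.5   -0.355]
```

View pics/g4.png

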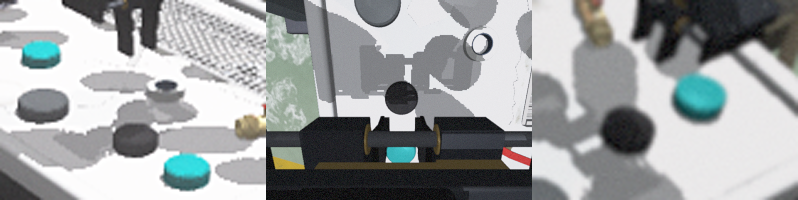

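The picture shows the cap intact at wrist pixel (325,235), with the fingertips clearly higher than the state says: about z = 0.13 seen against 0.105 stated. I measure this offset, then open.

```bash
cat > tip.py <<'E'
from h import *
s=ctrl.get_state(); t=np.array(s['position']);print(t.round(4),round(s['grip_width'],3),ctrl.grip_point_offset)
for n in ('scene','side'):
    p=ctrl.get_image(n);C=cloud(p);z=C[...,2]
    m=(abs(C[...,0]-t[0])<.065)&(abs(C[...,1]-t[1])<.02)&(z>t[2]-.02)&(z<t[2]+.06)&(p['frame'].max(2)<110)&(p['depth']>0)
    q=C[m]; print(n,len(q),np.sort(q[:,2])[[0,2,5,10]].round(4), (q[:,:2].min(0)).round(3),q[:,:2].max(0).round(3))
E
python3 tip.py
```

```text
[ 0.4808 -0.3706  0.1038] 0.293 0.0187
scene 116 [0.1348 0.1348 0.136  0.1376] [ 0.458 -0.382] [ 0.504 -0.355]
side 143 [0.1331 0.134  0.1359 0.1366] [ 0.455 -0.386] [ 0.507 -0.359]
```

Request:
move_arm(increments="0 0 0 0 0 0 0;0 0 0 0 0 0 0;0 0 0 0 0 0 0;0 0 0 0 0 0 0;0 0 0 0 0 0 0;0 0 0 0 0 0 0;0 0 0 0 0 0 0;0 0 0 0 0 0 0")

```text
time: 8.22
position: [0.4816, -0.3711, 0.1051]
tool_rot: [2.224, 2.219, 0.0]
ft_force: [-0.0, -0.4, -0.0]
grip_width: 0.814
grip_force: 0.0
```

```bash
python3 tip.py
```

```text
[ 0.4816 -0.3711  0.1051] 0.814 0.0187
scene 108 [0.135  0.1367 0.1379 0.1397] [ 0.437 -0.382] [ 0.527 -0.357]
side 140 [0.1322 0.1341 0.1347 0.1368] [ 0.431 -0.387] [ 0.529 -0.355]
```

The real fingertips sit about 28 mm above the stated TCP, whatever the opening. So a stated z of about -0.022 is needed; I descend in that knowledge, watching the force.

Request:
move_arm(increments="0 0 -20 0 0 0 0;0 0 -25 0 0 0 0;0 0 -25 0 0 0 0;0 0 -20 0 0 0 0;0 0 -15 0 0 0 0;0 0 -10 0 0 0 0;0 0 -5 0 0 0 0;0 0 0 0 0 0 0")

```text
time: 8.98
position: [0.4811, -0.3708, -0.0158]
tool_rot: [-2.223, -2.218, 0.0]
ft_force: [-0.6, -0.4, 0.1]
grip_width: 0.999
grip_force: 0.0
```

```bash
python3 tip.py
```

```text
[ 0.4811 -0.3708 -0.0158] 0.999 0.0187
scene 332 [-0.0014 -0.0005  0.0001  0.0021] [ 0.429 -0.39 ] [ 0.539 -0.351]
side 307 [-0.0009  0.0009  0.0023  0.0047] [ 0.427 -0.391] [ 0.546 -0.352]
```

Request:
move_arm(increments="0 0 -1 0 0 0 60;0 0 0 0 0 0 90;0 0 0 0 0 0 120;0 0 0 0 0 0 140;0 0 0 0 0 0 140;0 0 0 0 0 0 140;0 0 0 0 0 0 140;0 0 0 0 0 0 140")

```text
time: 9.75
position: [0.4816, -0.3712, -0.0157]
tool_rot: [2.224, 2.218, -0.0]
ft_force: [-0.8, -0.1, 0.9]
grip_width: 0.622
grip_force: 15.0
```

Gripped at 54 mm, 15 N. Lift and carry.

Request:
move_arm(increments="0 0 10 0 0 0 140;0 0 25 0 0 0 140;0 0 30 0 0 0 140;0 0 30 0 0 0 140;0 0 30 0 0 0 140;0 0 25 0 0 0 140;2 20 0 0 0 0 140;2 35 0 0 0 0 140")

```text
time: 10.42
position: [0.4858, -0.321, 0.1369]
tool_rot: [2.228, 2.206, -0.001]
ft_force: [-0.0, 0.8, -0.2]
grip_width: 0.623
grip_force: 15.0
```

Request:
move_arm(increments="3 38 0 0 0 0 140;3 38 0 0 0 0 140;3 38 0 0 0 0 140;3 38 0 0 0 0 140;3 38 0 0 0 0 140;3 38 0 0 0 0 140;3 38 0 0 0 0 140;3 38 0 0 0 0 140")

```text
time: 11.08
position: [0.5095, -0.0103, 0.135]
tool_rot: [2.223, 2.218, 0.0]
ft_force: [0.5, 0.1, 0.0]
grip_width: 0.622
grip_force: 15.0
```

Request:
move_arm(increments="3 38 0 0 0 0 140;2 38 0 0 0 0 140;0 35 0 0 0 0 140;0 25 0 0 0 0 140;0 15 0 0 0 0 140;0 0 0 0 0 0 140;0 0 0 0 0 0 140;0 0 0 0 0 0 140")

```text
time: 11.75
position: [0.5148, 0.1374, 0.1342]
tool_rot: [2.225, 2.216, -0.001]
ft_force: [-0.2, 0.1, -1.0]
grip_width: 0.624
grip_force: 15.0
```

```bash
python3 - <<'E'
from h import *
s=ctrl.get_state(); print(s['position'],rot(s['tool_rot']).round(3)[:,1],s['grip_width'],s['joint_positions'].round(2) if hasattr(s['joint_positions'],'round') else s['joint_positions'])
w=ctrl.get_image('wrist');save(w,'t1.png')
C=cloud(w);z=C[...,2]
for lo,hi in [(.08,.09),(.135,.145),(.04,.075)]:
    m=(z>lo)&(z<hi)&(abs(C[...,0]-.51)<.1); k,l,st,ce=cv2.connectedComponentsWithStats(m.astype(np.uint8)); i=1+st[1:,4].argmax();q=C[l==i]
    print(lo,len(q),cv2.minAreaRect(q[:,:2].astype(np.float32)))
E
```

```text
[0.51481831 0.13741327 0.13420484] [ 1.    -0.004  0.   ] 0.6240418513799718 [ 0.44  0.19 -0.82  1.8   0.15  1.22 -0.43]
0.08 22343 ((0.5119276642799377, 0.17925119400024414), (0.12919989228248596, 0.13511162996292114), 1.389512300491333)
0.135 21520 ((0.5111603736877441, 0.22701700031757355), (0.1362282931804657, 0.0662301555275917), 1.1777973175048828)
0.04 2888 ((0.5112087726593018, 0.22485972940921783), (0.12724794447422028, 0.0561445988714695), 1.3470919132232666)
```

View pics/t1.png

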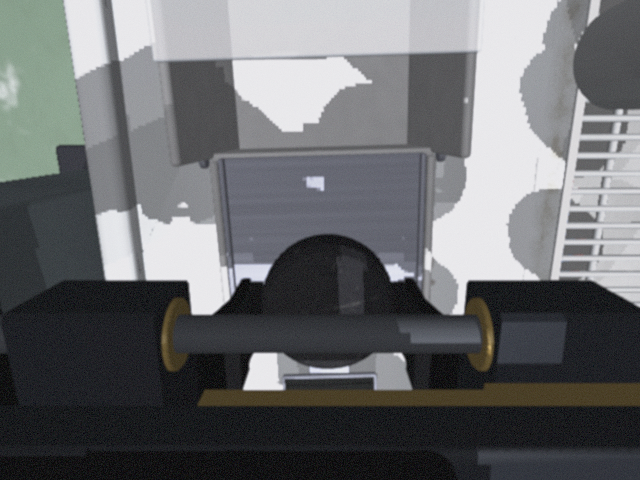

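The cap is held (pixel 327,300), centred over the tray (centre column about 325), with the hinge edge ahead at row 155. Lowering.

Request:
move_arm(increments="-1 2 -20 0 0 0 140;0 0 -20 0 0 0 140;0 0 -12 0 0 0 140;0 0 -5 0 0 0 140;0 0 -3 0 0 0 140;0 0 -2 0 0 0 140;0 0 0 0 0 0 140;0 0 0 0 0 0 140")

```text
time: 12.47
position: [0.5143, 0.141, 0.0728]
tool_rot: [2.224, 2.218, 0.002]
ft_force: [0.4, -0.2, 0.1]
grip_width: 0.619
grip_force: 15.0
```

Request:
move_arm(increments="0 0 -1 0 0 0 140;0 0 0 0 0 0 140;0 0 -1 0 0 0 140;0 0 0 0 0 0 140;0 0 0 0 0 0 140;0 0 0 0 0 0 140;0 0 0 0 0 0 140;0 0 0 0 0 0 140")

```text
time: 13.13
position: [0.5136, 0.1409, 0.0701]
tool_rot: [2.224, 2.219, 0.0]
ft_force: [-0.1, 0.0, -0.6]
grip_width: 0.622
grip_force: 15.0
```

Request:
move_arm(increments="0 0 -1 0 0 0 140;0 0 0 0 0 0 140;0 0 0 0 0 0 130;0 0 0 0 0 0 110;0 0 0 0 0 0 90;0 0 0 0 0 0 60;0 0 0 0 0 0 40;0 0 0 0 0 0 40")

```text
time: 13.8
position: [0.5137, 0.1409, 0.0691]
tool_rot: [2.224, 2.219, 0.0]
ft_force: [-0.2, 0.1, -0.8]
grip_width: 0.787
grip_force: 0.0
```

Request:
move_arm(increments="0 0 0 0 0 0 40;0 0 0 0 0 0 40;0 0 10 0 0 0 40;0 0 20 0 0 0 40;0 0 25 0 0 0 40;0 0 25 0 0 0 40;0 0 0 0 0 0 40;0 0 0 0 0 0 40")

```text
time: 14.47
position: [0.5149, 0.1413, 0.1512]
tool_rot: [2.222, 2.217, 0.004]
ft_force: [-1.1, 0.1, -0.2]
grip_width: 0.843
grip_force: 0.0
```

```bash
python3 - <<'E'
from h import *
s=ctrl.get_state(); print(s['time'],s['position'],s['grip_width'])
for n in ('wrist','scene'):
    p=ctrl.get_image(n); C=cloud(p);z=C[...,2];F=p['frame']
    m=(z>.09)&(z<.116)&(F.max(2)<95)&(abs(C[...,0]-.514)<.06)&(abs(C[...,1]-.141)<.06);q=C[m]
    print(n,len(q),q.mean(0).round(3),np.percentile(q,[2,98],axis=0).round(3))
    m=(z>.04)&(z<.08)&(F.max(2)<70)&(abs(C[...,0]-.514)<.06)&(abs(C[...,1]-.01)<.06)
    q=C[m]
    if len(q)>20: print('pedal',len(q),q.mean(0).round(3),cv2.minAreaRect(q[:,:2].astype(np.float32)))
E
```

```text
14.4667 [0.51488796 0.14129411 0.1511644 ] 0.8430635026037375
wrist 6381 [0.514 0.143 0.105] [[0.489 0.117 0.096]
 [0.538 0.167 0.108]]
pedal 1548 [0.516 0.025 0.06 ] ((0.51608806848526, 0.025209173560142517), (0.0646374374628067, 0.016748690977692604), 0.5198966264724731)
scene 376 [0.507 0.146 0.106] [[0.487 0.12  0.091]
 [0.537 0.168 0.112]]
pedal 353 [0.517 0.009 0.066] ((0.5180342197418213, 0.008248228579759598), (0.06332710385322571, 0.04672161117196083), 0.18121038377285004)
```

The cap lies on the tray at (0.514, 0.143). Now to the pedal at (0.517, 0.008), with the fingers shut.

Request:
move_arm(increments="0 -20 0 0 0 0 100;0 -30 0 0 0 0 160;1 -35 0 0 0 0 220;1 -30 0 0 0 0 255;0 -15 -10 0 0 0 255;0 -3 -20 0 0 0 255;0 0 -25 0 0 0 255;0 0 -20 0 0 0 255")

```text
time: 15.23
position: [0.5141, 0.0069, 0.0716]
tool_rot: [-2.225, -2.215, 0.003]
ft_force: [-0.7, 0.5, 0.5]
grip_width: 0.321
grip_force: 0.0
```

Request:
move_arm(increments="0 0 -15 0 0 0 255;0 0 -5 0 0 0 255;0 0 0 0 0 0 255;0 0 0 0 0 0 255;0 0 0 0 0 0 255;0 0 0 0 0 0 255;0 0 0 0 0 0 255;0 0 0 0 0 0 255")

```text
time: 15.9
position: [0.5161, 0.0079, 0.0548]
tool_rot: [2.223, 2.218, 0.001]
ft_force: [0.3, -0.5, -0.4]
grip_width: 0.002
grip_force: 0.0
```

```bash
python3 tip.py
```

```text
[0.5161 0.0079 0.0548] 0.002 0.0187
scene 222 [0.0552 0.0587 0.0593 0.06  ] [ 0.483 -0.005] [0.55  0.028]
side 141 [0.0585 0.0593 0.061  0.062 ] [ 0.478 -0.012] [0.543 0.026]
```

Request:
move_arm(increments="0 0 -6 0 0 0 255;0 0 -5 0 0 0 255;0 0 -4 0 0 0 255;0 0 -3 0 0 0 255;0 0 -3 0 0 0 255;0 0 -3 0 0 0 255;0 0 -3 0 0 0 255;0 0 0 0 0 0 255")

```text
time: 16.67
position: [0.5153, 0.006, 0.0269]
tool_rot: [2.225, 2.217, -0.004]
ft_force: [-2.0, -3.1, 6.4]
grip_width: 0.006
grip_force: 3.2
```

Request:
move_arm(increments="0 0 -3 0 0 0 255;0 0 -3 0 0 0 255;0 0 -3 0 0 0 255;0 0 -3 0 0 0 255;0 0 -3 0 0 0 255;0 0 -2 0 0 0 255;0 0 0 0 0 0 255;0 0 0 0 0 0 255")

```text
time: 17.33
position: [0.5156, 0.0053, 0.0106]
tool_rot: [2.224, 2.216, -0.005]
ft_force: [-3.5, -5.2, 9.1]
grip_width: 0.008
grip_force: 4.7
```

Request:
move_arm(increments="0 0 -2 0 0 0 255;0 0 -2 0 0 0 255;0 0 -2 0 0 0 255;0 0 -1 0 0 0 255;0 0 -1 0 0 0 255;0 0 0 0 0 0 255;0 0 0 0 0 0 255;0 0 0 0 0 0 255")

```text
time: 18.0
position: [0.5156, 0.0055, 0.0045]
tool_rot: [2.224, 2.216, -0.006]
ft_force: [-8.8, -5.5, 23.4]
grip_width: 0.006
grip_force: 12.0
```

Request:
move_arm(increments="0 0 -1 0 0 0 255;0 0 0 0 0 0 255;0 0 -1 0 0 0 255;0 0 0 0 0 0 255;0 0 -1 0 0 0 255;0 0 0 0 0 0 255;0 0 0 0 0 0 255;0 0 0 0 0 0 255")

```text
time: 18.67
position: [0.5158, 0.0055, 0.0037]
tool_rot: [2.223, 2.215, -0.009]
ft_force: [-16.0, -4.9, 42.3]
grip_width: 0.007
grip_force: 21.2
```

At the stop. I ease the force back by 1.5 mm and look at the tray.

Request:
move_arm(increments="0 0 1 0 0 0 255;0 0 0.5 0 0 0 255;0 0 0 0 0 0 255;0 0 0 0 0 0 255;0 0 0 0 0 0 255;0 0 0 0 0 0 255;0 0 0 0 0 0 255;0 0 0 0 0 0 255")

```text
time: 19.33
position: [0.5157, 0.0055, 0.0041]
tool_rot: [2.224, 2.216, -0.007]
ft_force: [-11.9, -5.2, 32.2]
grip_width: 0.006
grip_force: 16.5
```

```bash
python3 - <<'E'
from h import *
s=ctrl.get_state(); print(s['time'],s['position'],s['ft_force'])
a=ctrl.get_image('scene');b=ctrl.get_image('side')
cv2.imwrite('pics/p1.png',np.hstack([cv2.resize(x,(400,300),interpolation=cv2.INTER_CUBIC) for x in (a['frame'][225:355,190:363],b['frame'][160:310,140:340])])[...,::-1])
E
```

```text
19.3333 [0.51569055 0.00548945 0.00407342] [-11.94946377  -5.23973906  32.20032092]
```

View pics/p1.png

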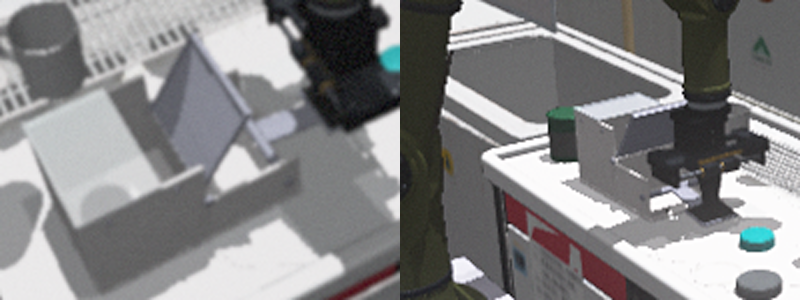

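The tray is steeply raised and empty, and the dark cap shows through the hood in the box (left panel, about (105,200)). Easing the pedal up slowly.

Request:
move_arm(increments="0 0 1 0 0 0 255;0 0 1 0 0 0 255;0 0 1 0 0 0 255;0 0 1 0 0 0 255;0 0 1.5 0 0 0 255;0 0 1.5 0 0 0 255;0 0 1.5 0 0 0 255;0 0 1.5 0 0 0 255")

```text
time: 20.1
position: [0.5156, 0.0053, 0.0113]
tool_rot: [2.224, 2.216, -0.005]
ft_force: [-2.6, -4.2, 8.1]
grip_width: 0.006
grip_force: 4.6
```

Request:
move_arm(increments="0 0 1.5 0 0 0 255;0 0 1.5 0 0 0 255;0 0 1.5 0 0 0 255;0 0 1.5 0 0 0 255;0 0 1.5 0 0 0 255;0 0 1.5 0 0 0 255;0 0 1.5 0 0 0 255;0 0 1.5 0 0 0 255")

```text
time: 20.77
position: [0.5155, 0.0057, 0.0231]
tool_rot: [2.224, 2.216, -0.004]
ft_force: [-2.6, -3.2, 6.7]
grip_width: 0.003
grip_force: 3.2
```

Request:
move_arm(increments="0 0 1 0 0 0 255;0 0 1 0 0 0 255;0 0 1 0 0 0 255;0 0 1 0 0 0 255;0 0 1 0 0 0 255;0 0 1 0 0 0 255;0 0 1 0 0 0 255;0 0 1 0 0 0 255")

```text
time: 21.43
position: [0.5155, 0.0068, 0.0309]
tool_rot: [2.224, 2.217, -0.002]
ft_force: [-2.2, -2.8, 4.8]
grip_width: 0.006
grip_force: 2.7
```

Request:
move_arm(increments="0 0 1 0 0 0 255;0 0 1 0 0 0 255;0 0 1 0 0 0 255;0 0 1 0 0 0 255;0 0 1 0 0 0 255;0 0 1 0 0 0 255;0 0 1 0 0 0 255;0 0 1 0 0 0 255")

```text
time: 22.1
position: [0.5156, 0.0081, 0.0383]
tool_rot: [-2.224, -2.219, -0.001]
ft_force: [0.2, -0.4, 0.2]
grip_width: 0.004
grip_force: 0.0
```

The force is zero, so the pedal is at rest. Retreating straight up and checking.

Request:
move_arm(increments="0 0 1 0 0 0 255;0 0 3 0 0 0 255;0 0 10 0 0 0 255;0 0 25 0 0 0 255;0 0 30 0 0 0 255;0 0 30 0 0 0 255;0 0 30 0 0 0 255;0 0 0 0 0 0 255")

```text
time: 22.77
position: [0.5198, 0.0084, 0.1745]
tool_rot: [2.218, 2.213, 0.011]
ft_force: [0.9, 0.9, 0.1]
grip_width: 0.007
grip_force: 0.0
```

Request:
move_arm(increments="0 -30 0 0 0 0 255;0 -35 0 0 0 0 255;0 -35 0 0 0 0 255;0 -30 0 0 0 0 255;0 -20 0 0 0 0 255;0 0 0 0 0 0 255;0 0 0 0 0 0 255;0 0 0 0 0 0 255")

```text
time: 23.43
position: [0.5158, -0.1409, 0.1678]
tool_rot: [-2.223, -2.22, -0.001]
ft_force: [0.4, 0.2, -0.5]
grip_width: 0.006
grip_force: 0.0
```

```bash
python3 - <<'E'
from h import *
s=ctrl.get_state(); print(s['time'],s['position'],s['ft_force'])
p=ctrl.get_image('scene'); save(p,'f1.png',(90,170,490,400),2)
C=cloud(p);z=C[...,2];F=p['frame']
m=(z>.04)&(z<.08)&(F.max(2)<70)&(abs(C[...,0]-.514)<.06)&(abs(C[...,1]-.01)<.06)
print(m.sum(),C[m].mean(0))
E
```

```text
23.4333 [ 0.51577906 -0.14091696  0.16775703] [ 0.38894855  0.1996013  -0.53730527]
363 [0.51794037 0.00860319 0.06562677]
```

View pics/f1.png

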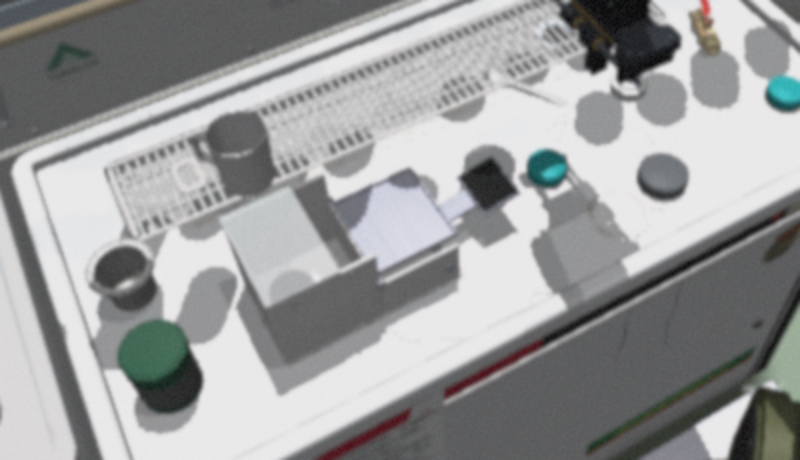

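The tray is level and empty at (395,220), the pedal is back at rest at (488,182), and the cap is in the box at (293,288). Everything else is in its place, so I hand in.

```bash
python3 -c "
from bench import ctrl; print(ctrl.close_job())"
```

```text
the job is handed in; nothing more can be done
None
```

The smaller black cap is in the collector's box, the pedal was eased back up to rest, nothing else appears to have moved, and the job was handed in at about 23 s; at the pedal's stop the fingertips briefly pressed with 42 N (wrist reading) before I eased off.

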